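# Index the decorating turntable and swing in the hand rest

### The job

By pushing gently on its arms with a fingertip, turn the turntable until its red arm points straight at the brass stud; then push the green hand rest across the plate until it is fully home against its stop pin. Push only: grip nothing, leave the wooden plate lying in the turntable, leave the wax jar, cup and brush alone, and finish clear of everything with the red arm still at the stud.

Things in the scene. Friction and masses are not known exactly. Their poses are not given: they have to be found in the camera images.
- base: Fixed plywood base board of the turntable, 330 (its x) by 410 (its y) by 18 mm thick, lying on the table. Origin on its underside, on the vertical axis of the turntable; z up; the board spans y = -240 to +170 mm. A thin steel stop pin for the hand rest, 12 mm thick, stands at (-18, -163 mm) in this frame, its top 92 mm above the table.
- hub (a point): Point on the turntable's axis at the top of its disc, 48 mm above the table. The disc is brown wood, radius 75 mm, with a lip 5 mm high. A closed gripper pointing down, at 105 mm from this axis with its fingertips 35 mm or more above the table, passes clear of disc, stud, post and base all the way round.
- wheel (a joint): Turn of the turntable, rad, anticlockwise from above positive, -12 to 12; at 0 the red arm points along the base's +x. Four level round arms, 14 mm thick, 90 degrees apart, reach out to radius 125 mm, centre line 46 mm above the table; one red, three light wood; any may be pushed, either way. Light friction (0.15 N m): it stays where it is left. Push with less than 25 N.
- red_tip (a point): Centre of the outer end of the red arm, radius 125 mm, 46 mm above the table; turns with the turntable.
- stud (a point): Centre of the top of the fixed upright brass stud, 16 mm thick, top 55 mm above the table, on a small black clip (24 mm above the table) on a flat aluminium index ring around the turntable, 144 mm from its axis. Its x axis points straight out from the turntable's axis, z up. With the red arm pointing at it, red_tip is 19 mm further in.
- rest_post (a point): Point on the vertical axis of the hand rest's steel post (28 mm thick), 190 mm from the turntable's axis towards the base's -y, 74 mm above the table, at the rest's underside.
- rest (a joint): Swing of the green hand rest about its post, rad, anticlockwise from above positive. A level bar 22 mm wide, underside 74 mm and top 94 mm above the table, reaching 190 mm from the post's axis. At 0 it points along the base's +x, beside the turntable; at 1.571, its stop, along the base's +y, its end over the plate's centre. Light friction (0.12 N m): stays where left. Push with less than 30 N.
- rest_tip (a point): Centre of the free end of the green hand rest, 190 mm from the post's axis, 84 mm above the table; moves with the rest.
- plate: Loose round wooden plate with inlay, 134 mm across, 14 mm thick, 160 g, lying inside the lip on the turntable and turning with it; origin at the centre of its underside, 48 mm above the table; its top is 62 mm above the table, 12 mm below the hand rest.
- tin: Bystander: loose amber glass jar of wax, 60 mm across, 55 mm high, standing on the table on the base's +y side; origin at the centre of its underside.
- cup: Bystander: loose turned wooden cup, 68 mm across, 65 mm high, standing on the table on the base's +y side; origin at the centre of its underside.
- brush: Bystander: loose brush lying on the table beyond the base's -y edge, about parallel to that edge; 200 mm long, 42 mm wide, 20 mm high, origin under its middle, its x axis along the handle.

How it is judged:
By the outcome, as a careful person would: the job done as asked, in the order asked, and still so for the second after the job is handed in, with the robot touching nothing.
It also fails if it takes over 59 s, if anything falls off the work surface, if the arm or the gripper's body presses on something with over 40 N, if the wrist force passes 120 N, or if a joint passes its speed limit or range.

### The arm

A 6-joint arm with a two-finger parallel gripper is mounted at the origin on the work surface. World frame = base frame: x ahead of the robot, y to its left, z up, the work surface at z = 0. Lengths are in mm, angles in rad, forces in N, time in s.
With the tool pointing down it reaches from about 300 to 775 mm from the base axis. Payload 14.6 kg.
Tool frame: the origin (TCP) lies midway between the tips of the shut fingers; the grasp point (between the pads) lies 19 mm behind it (manip.hold_point_z is the distance from the TCP to the grasp point, in mm); z points along the fingers, y is the direction in which the jaws open and shut (so a half turn about z gives the same grasp; the last joint's range is limited). The gripper opens to 94 mm and grips with 3 to 60 N. Pads are 16 mm wide; open, the fingers measure 119 mm over their backs; the gripper's body (75 mm by 177 mm) begins 78 mm behind the grasp point.
Start: joints at [1.034, 0.3, 1.521, -0, 1.321, -0.067], TCP at [248.985, 490.404, 205.446] pointing down, gripper open.
Joint ranges: [-3.03, 3.03], [-0.79, 2.21], [0.23, 2.52], [-1.04, 4.18], [0, 3.07], [-2.55, 2.55]. Speed limits (rad/s): [2.22, 2.22, 2.57, 3.14, 3.14, 3.14].

### API

Orientations are given as [roll, pitch, yaw] about the fixed x, y, z axes, in that order (R = Rz(yaw) Ry(pitch) Rx(roll)).
In Python, from cell import manip gives the robot as it stands.
- The arm moves only by the shell command python3 -m crank 'ROWS' [OPENING] [FORCE]. ROWS is JSON, a list of rows, each an object with "offset": the shift along the world's x, y, z in m, a list of three; "spin": the turn about the world's z in degrees. In form: [{"offset": [dx, dy, dz], "spin": spin}, ...]. A call has exactly 8 rows; each row is the pose to reach, as a shift and turn from the pose measured when the call began; what a row does not reach only later rows make up. A row lasts 1/12 s, in which the tool goes at most 41.7 mm and 7.16 degrees, less where a joint would pass 70% of its speed; a pose out of reach is approached as far as the arm can. A call with a gripper value outside its range is refused whole. OPENING is the opening, from 0 (shut) to 1 (fully open), set as the call begins (- or left out, the last holds). The fingers move at their own pace and stop on an object; FORCE is the grip in N (left out, the last holds). Time passes only in rows, so rows that repeat a pose let the fingers close, or fill a call up. It gives the time, the measured TCP pose, the force and the opening at its end, in the units of the state.
- manip.read_state(): the state, without advancing time (a new reading comes with each control period).
- manip.camera(name): name is "scene" or "side" or "wrist"; returns a dict with "pixels" (480x640x3 uint8, red, green, blue), "fx", "fy", "cx", "cy" (pixels), "extrinsics" (4x4, takes a point from world to camera coordinates); the wrist camera has in their place "hand_eye" (4x4, takes a point from camera to tool coordinates, whose origin is the TCP and whose axes are the flange's). Camera axes: x right, y down, z forward; pixel columns grow to the right and rows downward; lengths in mm; the calibration is good to about 2 mm. The wrist camera is an equidistant fisheye: a pixel r from the principal point sees the ray r / f radians off the axis. A picture is of the moment at which its call begins: read the wrist's pose just before it. There is no depth.
- manip.sign_off(): hands the job in, once; it reports no verdict.
Trained networks look in a picture, given as the dict that the camera call returned (one of the last four; its "shot" number tells which), for a name from the list of things; names that differ only in an ending like _2 or _b are one class to them, and where a whole thing is asked for, a point or a joint stands for the part that bears it (a point fixed in the world has none). Each returns a list of dicts, best first, with "conf" (0 to 1); they miss things now and then, are a little off and sometimes report something else, mostly with a low value. They report only what shows in the picture. A call takes as long as a camera call.
- manip.search_frame(picture, name): "location" ([x, y, z] in mm, in world coordinates, good to about 4 mm: the middle of the surface that is visible of it).
- manip.masks_of(picture, name): "mask" (480x640 bool, what is visible of it).
The state is a dict: "clock": time; "joints": joint angles; "qd": joint speeds; "effort": joint torques, N m; "eef_pos": TCP position; "eef_rot": TCP orientation; "wrist_force": force on the tool from outside, world axes, zero at the start; "moment": the same for the moment, N m; "finger_gap": finger opening in mm.
Only numpy, scipy, OpenCV 4.12 (cv2) and the standard library are available. Lean on these libraries where they do the work, as an engineer would, in place of code of your own. Each camera call takes 0.05 s, during which the arm holds its last target. There are 200 camera calls.

## Working session

There is one attempt and no reset: what is moved stays moved. The work goes in short steps, Python scripts to look and compute and a shell command to move; the robot and the scene stay as the last step left them, time stands still between calls to the robot, and variables do not carry over. Pictures are saved under pics/ and viewed, about 8 in all and at most 12, crops included, and the job is handed in when it is done.

```bash
mkdir -p pics; ls; python3 - <<'E'
from cell import manip
import cv2,numpy as np
s=manip.read_state(); print(s['clock'],s['eef_pos'],s['eef_rot'],s['finger_gap'],s['wrist_force'])
for c in ['scene','side']:
    p=manip.camera(c); cv2.imwrite(f'pics/{c}0.png',p['pixels'][:,:,::-1])
    print(c,p['fx'],p['cx'],p['cy'],np.round(p['extrinsics'],3).tolist())
    for n in ['base','hub','wheel','red_tip','stud','rest_post','rest','rest_tip','plate','tin','cup','brush']:
        r=manip.search_frame(p,n); print(n,[(np.round(q['location']).tolist(),round(q['conf'],2)) for q in r[:2]])
E
```

```text
pics
0.0 [248.89167416 490.17934161 204.88610292] [-3.14045990e+00 -3.63270252e-05  2.67178587e+00] 93.9090151336035 [-0.18890049  0.44719028 -0.22492357]
scene 447.2160298896258 313.84636852319875 241.69259260331398 [[-0.38, 0.925, -0.0, 185.341], [0.568, 0.233, -0.789, -289.979], [-0.73, -0.3, -0.614, 1283.59], [0.0, 0.0, 0.0, 1.0]]
base [([624.0, 49.0, 21.0], 0.84)]
hub [([627.0, 49.0, 22.0], 0.81)]
wheel [([612.0, 93.0, 57.0], 0.57)]
red_tip [([610.0, 90.0, 53.0], 0.67)]
stud [([623.0, 84.0, 20.0], 0.79), ([614.0, 88.0, 50.0], 0.57)]
rest_post [([626.0, 49.0, 17.0], 0.66)]
rest [([633.0, -97.0, 92.0], 0.62)]
rest_tip [([637.0, -101.0, 91.0], 0.79)]
plate [([568.0, 68.0, 58.0], 0.94)]
tin [([668.0, 303.0, 45.0], 0.88)]
cup [([501.0, 306.0, 43.0], 0.77)]
brush [([563.0, -218.0, 15.0], 0.58), ([620.0, 51.0, 17.0], 0.3)]
side 606.677053149159 318.20652850390405 242.43290885578685 [[0.997, -0.075, -0.003, -599.931], [-0.055, -0.712, -0.7, 150.519], [0.051, 0.698, -0.714, 1123.421], [0.0, 0.0, 0.0, 1.0]]
base [([550.0, -61.0, 15.0], 0.89), ([644.0, 288.0, 40.0], 0.53)]
hub [([550.0, -66.0, 17.0], 0.75), ([558.0, 12.0, 54.0], 0.43)]
wheel [([559.0, 13.0, 53.0], 0.56)]
red_tip [([555.0, 11.0, 51.0], 0.86)]
stud []
rest_post [([550.0, -64.0, 18.0], 0.88)]
rest [([609.0, -112.0, 91.0], 0.57)]
rest_tip [([610.0, -111.0, 93.0], 0.91)]
plate []
tin [([646.0, 288.0, 41.0], 0.55)]
cup [([483.0, 287.0, 45.0], 0.73)]
brush [([558.0, -231.0, 20.0], 0.69)]
```

View pics/scene0.png

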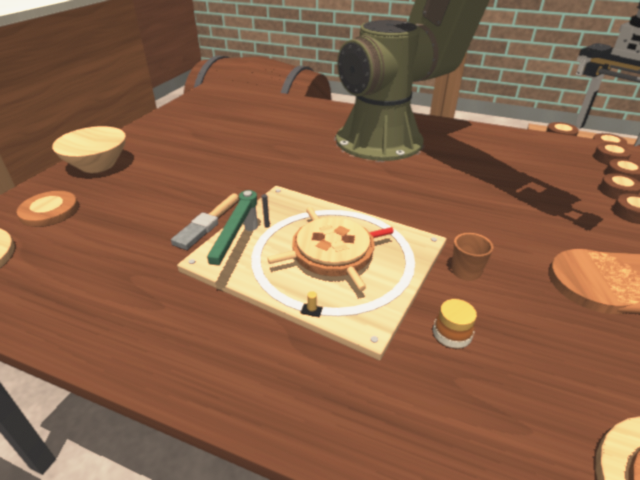

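View pics/side0.png

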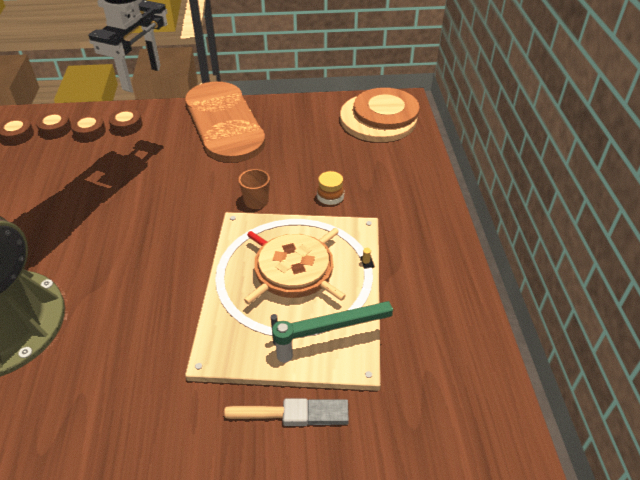

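Both views show the red arm pointing to the robot/+y side (scene 392,232; side 250,236), the brass stud on the far side (scene 312,296; side 367,250), and the green rest roughly along +x with its post at (247,194) and (283,328). Next I refine with colour segmentation and back-projection.

```bash
cat > h.py <<'E'
from cell import manip
import cv2,numpy as np
def ray(p,uv,z):
    E=np.array(p['extrinsics']);R,t=E[:3,:3],E[:3,3];c=-R.T@t
    uv=np.atleast_2d(uv).astype(float)
    d=np.c_[(uv[:,0]-p['cx'])/p['fx'],(uv[:,1]-p['cy'])/p['fy'],np.ones(len(uv))]@R
    return (c+d*((z-c[2])/d[:,2])[:,None])[:,:2]
def circ(P):
    A=np.c_[2*P,np.ones(len(P))];s=np.linalg.lstsq(A,(P**2).sum(1),rcond=None)[0]
    return s[:2],np.sqrt(s[2]+s[:2]@s[:2])
E
python3 - <<'E'
from h import *
for c in ['scene','side']:
    p=manip.camera(c);im=p['pixels'];hsv=cv2.cvtColor(im,cv2.COLOR_RGB2HSV);H,S,V=[hsv[:,:,i].astype(int) for i in range(3)]
    roi=np.zeros(H.shape,bool)
    if c=='scene': roi[185:345,170:440]=1
    else: roi[210:385,195:400]=1
    vu=lambda m:np.argwhere(m&roi)[:,::-1]
    w=vu((S<45)&(V>190)); P=ray(p,w,20)
    c0=P.mean(0)
    for _ in range(6):
        c0,r=circ(P); e=abs(np.linalg.norm(P-c0,axis=1)-r); P=P[e<max(12,2*e.std())]
    print(c,'ring',c0.round(1),r.round(1),len(P))
    g=vu((H>65)&(H<95)&(S>110)&(V<140)); 
    G=ray(p,g,90); print(' rest',len(g),G.mean(0).round(1)); 
    r_=cv2.minAreaRect(G.astype(np.float32)); print('  rect',np.round(cv2.boxPoints(r_)).tolist(),np.round(r_[1]))
    rd=vu(((H<4)|(H>176))&(S>215)&(V>130)); Rr=ray(p,rd,50); d=Rr-c0; n=np.linalg.norm(d,axis=1)
    print(' red',len(rd),Rr.mean(0).round(1),rd.mean(0),n.min().round(),n.max().round(),np.degrees(np.arctan2(*d.mean(0)[::-1])).round(1))
    b=vu((H>18)&(H<28)&(S>200)&(V>100)); print(' brass',len(b),b.mean(0) if len(b) else 0)
    for n in ['stud','plate','red_tip','rest_tip']:
        for q in manip.masks_of(p,n)[:2]:
            m=np.argwhere(q['mask'])[:,::-1]; z=dict(stud=40,plate=62,red_tip=50,rest_tip=90)[n]
            print(' ',n,round(q['conf'],2),len(m),m.min(0),m.max(0),ray(p,m.mean(0),z).round(1))
E
```

```text
scene ring [554.5  64.3] 145.7 2383
 rest 0 [nan nan]
  rect [[0.0, 0.0], [0.0, 0.0], [0.0, 0.0], [0.0, 0.0]] [0. 0.]<stdin>:14: RuntimeWarning: Mean of empty slice.
  ret = um.true_divide(
<stdin>:17: RuntimeWarning: Mean of empty slice.
Traceback (most recent call last):
ValueError: zero-size array to reduction operation minimum which has no identity
```

```bash
python3 - <<'E'
from h import *
for c,pts in [('scene',dict(green=(232,228),red=(382,234),brass=(312,299),ringw=(300,218))),('side',dict(green=(345,318),red=(257,239),brass=(367,256)))]:
    p=manip.camera(c);im=p['pixels'].astype(int);R,G,B=[im[:,:,i] for i in range(3)]
    hsv=cv2.cvtColor(p['pixels'],cv2.COLOR_RGB2HSV)
    for k,(u,v) in pts.items(): print(c,k,im[v,u],hsv[v,u])
    roi=np.zeros(R.shape,bool)
    if c=='scene': roi[185:345,170:440]=1
    else: roi[210:385,195:400]=1
    vu=lambda m:np.argwhere(m&roi)[:,::-1]
    w=vu((hsv[:,:,1]<45)&(hsv[:,:,2]>190)); P=ray(p,w,20)
    for _ in range(6):
        c0,r=circ(P); e=abs(np.linalg.norm(P-c0,axis=1)-r); P=P[e<max(12,2*e.std())]
    print('ring',c0.round(1),r.round(1),len(P))
    g=vu((G>R+15)&(G>B)); Gp=ray(p,g,90)
    if len(g):
        r_=cv2.minAreaRect(Gp.astype(np.float32)); print(' green',len(g),np.round(cv2.boxPoints(r_)).tolist(),np.round(r_[1]))
    rd=vu((R>110)&(G<R*.2)&(B<R*.2))
    if len(rd):
        Rr=ray(p,rd,50); d=Rr-c0; n=np.linalg.norm(d,axis=1)
        print(' red',len(rd),Rr.mean(0).round(1),rd.mean(0),n.min().round(),n.max().round(),np.degrees(np.arctan2(*d.mean(0)[::-1])).round(1))
    for n in ['stud','plate','red_tip','rest_tip']:
        for q in manip.masks_of(p,n)[:2]:
            m=np.argwhere(q['mask'])[:,::-1]; z=dict(stud=40,plate=62,red_tip=50,rest_tip=90)[n]
            print(' ',n,round(q['conf'],2),len(m),m.min(0),m.max(0),ray(p,m.mean(0),z).round(1))
E
```

```text
scene green [ 92 140 105] [ 68  87 140]
scene red [180  54  47] [  2 188 180]
scene brass [175 136  73] [ 19 149 175]
scene ringw [239 229 217] [ 16  23 239]
ring [554.5  64.3] 145.7 2385
 green 1012 [[504.0, -109.0], [513.0, -146.0], [731.0, -91.0], [722.0, -54.0]] [224.  38.]
  stud 0.62 2977 [251 210] [413 316] [[624.3  88.1]]
  stud 0.6 19476 [177 187] [444 358] [[624.5  56.1]]
  plate 0.64 2730 [297 217] [368 264] [[564.3  67.9]]
  red_tip 0.62 1741 [268 207] [393 290] [[594.4  80.8]]
  rest_tip 0.69 1195 [208 190] [255 264] [[ 630.  -100.4]]
side green [ 92 146 107] [ 68  94 146]
side red [221  50  41] [  2 208 221]
side brass [133 101  46] [ 19 167 133]
ring [558.9  66.8] 144.4 2227
 green 1796 [[511.0, -107.0], [522.0, -153.0], [724.0, -103.0], [713.0, -57.0]] [208.  47.]
 red 1 [475.9 143.2] [250. 236.] 113.0 113.0 137.4
  stud 0.63 2188 [216 219] [373 334] [[554.9  53.6]]
  stud 0.46 2436 [225 398] [348 425] [[ 549.4 -244.1]]
  plate 0.78 2914 [259 234] [327 287] [[559.3  59.3]]
  red_tip 0.64 1738 [245 229] [345 303] [[557.3  31.7]]
  red_tip 0.33 2020 [272 303] [391 344] [[613.4 -82. ]]
  rest_tip 0.79 2064 [272 302] [392 344] [[ 610.7 -111.6]]
  rest_tip 0.54 765 [317 171] [343 205] [[643.9 230. ]]
```

```bash
python3 - <<'E'
from h import *
hub=np.array([557,65.5])
pol=lambda q,o=hub:(np.linalg.norm(q-o).round(1),np.degrees(np.arctan2(*(q-o)[::-1])).round(1))
hand=dict(scene=dict(post=(247,194,94),resttip=(215,259,94),stud=(312,294,55),redtip=(393,232,48),armB=(309,211,48),armC=(270,261,48),armD=(360,287,48),pin=(264,197,92)),
 side=dict(post=(283,328,94),resttip=(391,310,94),stud=(367,249,55),redtip=(249,236,48),armB=(337,231,48),armC=(247,300,48),armD=(342,296,48),pin=(274,317,92)))
for c in hand:
    p=manip.camera(c);hsv=cv2.cvtColor(p['pixels'],cv2.COLOR_RGB2HSV).astype(int);H,S,V=hsv[...,0],hsv[...,1],hsv[...,2]
    for k,(u,v,z) in hand[c].items():
        q=ray(p,(u,v),z)[0]; print(c,k,q.round(1),pol(q))
    y,x=(225,365) if c=='scene' else (230,245)
    m=np.argwhere(((H<4)|(H>176))[y:y+25,x:x+30]&(S>170)[y:y+25,x:x+30])[:,::-1]+[x,y]
    q=ray(p,m,48); d=[pol(a) for a in q]; print(' red',len(m),pol(q.mean(0)),min(d),max(d))
    x,y=(304,290) if c=='scene' else (360,244)
    m=np.argwhere((S>125)[y:y+20,x:x+15]&(V>120)[y:y+20,x:x+15]&(H>15)[y:y+20,x:x+15])[:,::-1]+[x,y]
    print(' brass',len(m),m.min(0),m.max(0),m.mean(0))
    # base edge: dominant yaw from board corners
E
```

```text
scene post [ 527.4 -125.7] (np.float64(193.4), np.float64(-98.8))
scene resttip [721.3 -76.6] (np.float64(217.3), np.float64(-40.9))
scene stud [699.2  83.7] (np.float64(143.3), np.float64(7.3))
scene redtip [478.4 160.1] (np.float64(123.1), np.float64(129.7))
scene armB [473.3 -16.6] (np.float64(117.3), np.float64(-135.5))
scene armC [644.6 -19.2] (np.float64(121.9), np.float64(-44.0))
scene armD [647.5 147.9] (np.float64(122.4), np.float64(42.3))
scene pin [521.7 -91.3] (np.float64(160.7), np.float64(-102.7))
 red 93 (np.float64(101.9), np.float64(133.1)) (np.float64(82.1), np.float64(136.5)) (np.float64(125.6), np.float64(135.7))
 brass 140 [307 292] [316 309] [311.55 300.8 ]
side post [ 534.7 -120.4] (np.float64(187.3), np.float64(-96.8))
side resttip [717.9 -97.1] (np.float64(228.7), np.float64(-45.3))
side stud [703.2  84.7] (np.float64(147.5), np.float64(7.5))
side redtip [473.7 145.4] (np.float64(115.4), np.float64(136.2))
side armB [650.7 146. ] (np.float64(123.5), np.float64(40.6))
side armC [470.9 -18.9] (np.float64(120.6), np.float64(-135.6))
side armD [643.5 -22.9] (np.float64(123.7), np.float64(-45.6))
side pin [520.4 -95.1] (np.float64(164.7), np.float64(-102.9))
 red 98 (np.float64(101.0), np.float64(133.1)) (np.float64(79.5), np.float64(130.4)) (np.float64(123.6), np.float64(132.4))
 brass 95 [363 248] [370 262] [366.55789474 255.07368421]
```

```bash
python3 - <<'E'
import cv2,numpy as np
a=cv2.imread('pics/scene0.png')[185:345,170:440];b=cv2.imread('pics/side0.png')[205:385,195:400]
a=cv2.resize(a,None,fx=2,fy=2,interpolation=2);b=cv2.resize(b,None,fx=2,fy=2,interpolation=2)
o=np.zeros((600,800,3),np.uint8);a=cv2.resize(a,(390,231));
a=cv2.imread('pics/scene0.png')[200:312,255:400];b=cv2.imread('pics/side0.png')[215:345,235:400]
o=np.zeros((600,800,3),np.uint8);A=cv2.resize(a,(396,306),interpolation=2);B=cv2.resize(b,(400,315),interpolation=2)
o[:306,:396]=A;o[:315,400:]=B;cv2.imwrite('pics/crop0.png',o[:320])
E
```

```text
(no output)
```

Consistent fixes: hub (557, 65), stud at 7.4°, red arm at 133°, post (532, −123), base yaw about −7°. The rest lies at about 14° in world and its stop is at about 83°. I'll push the red arm clockwise around the +y side, entering on the robot side of the turntable with the gripper shut.

```bash
python3 -m crank '[{"offset":[0.008,-0.016,0],"spin":0},{"offset":[0.024,-0.048,0],"spin":0},{"offset":[0.040,-0.080,0],"spin":0},{"offset":[0.056,-0.112,0],"spin":0},{"offset":[0.072,-0.144,0],"spin":0},{"offset":[0.088,-0.176,0],"spin":0},{"offset":[0.104,-0.208,0],"spin":0},{"offset":[0.116,-0.232,0],"spin":0}]' 0 20
python3 -m crank '[{"offset":[0.012,-0.026,0],"spin":0},{"offset":[0.028,-0.058,-0.01],"spin":0},{"offset":[0.044,-0.090,-0.02],"spin":0},{"offset":[0.060,-0.122,-0.03],"spin":0},{"offset":[0.073,-0.150,-0.04],"spin":0},{"offset":[0.081,-0.170,-0.05],"spin":0},{"offset":[0.085,-0.178,-0.06],"spin":0},{"offset":[0.087,-0.182,-0.065],"spin":0}]'
```

```text
clock: 2.62
eef_pos: [365.7, 256.3, 205.7]
eef_rot: [3.141, 0.0, 2.671]
wrist_force: [-0.2, 0.1, -0.1]
finger_gap: 43.9
clock: 3.28
eef_pos: [452.7, 73.3, 139.5]
eef_rot: [-3.141, -0.001, 2.669]
wrist_force: [0.1, 0.7, 0.3]
finger_gap: 0.5
```

```bash
python3 -m crank '[{"offset":[0,-0.002,-0.015],"spin":0},{"offset":[0,-0.003,-0.035],"spin":0},{"offset":[0,-0.003,-0.055],"spin":0},{"offset":[0,-0.003,-0.075],"spin":0},{"offset":[0,-0.003,-0.09],"spin":0},{"offset":[0,-0.003,-0.098],"spin":0},{"offset":[0,-0.003,-0.1],"spin":0},{"offset":[0,-0.003,-0.1],"spin":0}]'
python3 - <<'E'
import numpy as np
from cell import manip
p=manip.read_state()['eef_pos'];print(p)
for t in range(176,10,-4): print(t,[round(556.9+105*np.cos(np.radians(t))-452.6,0),round(65.5+105*np.sin(np.radians(t))-70.3,0)],end=' ')
E
```

```text
clock: 3.95
eef_pos: [452.6, 70.9, 39.6]
eef_rot: [-3.141, -0.001, 2.67]
wrist_force: [1.2, 0.8, -0.7]
finger_gap: 0.1
[452.61726586  70.89448108  39.57638089]
176 [np.float64(-0.0), np.float64(3.0)] 172 [np.float64(0.0), np.float64(10.0)] 168 [np.float64(2.0), np.float64(17.0)] 164 [np.float64(3.0), np.float64(24.0)] 160 [np.float64(6.0), np.float64(31.0)] 156 [np.float64(8.0), np.float64(38.0)] 152 [np.float64(12.0), np.float64(44.0)] 148 [np.float64(15.0), np.float64(51.0)] 144 [np.float64(19.0), np.float64(57.0)] 140 [np.float64(24.0), np.float64(63.0)] 136 [np.float64(29.0), np.float64(68.0)] 132 [np.float64(34.0), np.float64(73.0)] 128 [np.float64(40.0), np.float64(78.0)] 124 [np.float64(46.0), np.float64(82.0)] 120 [np.float64(52.0), np.float64(86.0)] 116 [np.float64(58.0), np.float64(90.0)] 112 [np.float64(65.0), np.float64(93.0)] 108 [np.float64(72.0), np.float64(95.0)] 104 [np.float64(79.0), np.float64(97.0)] 100 [np.float64(86.0), np.float64(99.0)] 96 [np.float64(93.0), np.float64(100.0)] 92 [np.float64(101.0), np.float64(100.0)] 88 [np.float64(108.0), np.float64(100.0)] 84 [np.float64(115.0), np.float64(100.0)] 80 [np.float64(123.0), np.float64(99.0)] 76 [np.float64(130.0), np.float64(97.0)] 72 [np.float64(137.0), np.float64(95.0)] 68 [np.float64(144.0), np.float64(93.0)] 64 [np.float64(150.0), np.float64(90.0)] 60 [np.float64(157.0), np.float64(86.0)] 56 [np.float64(163.0), np.float64(82.0)] 52 [np.float64(169.0), np.float64(78.0)] 48 [np.float64(175.0), np.float64(73.0)] 44 [np.float64(180.0), np.float64(68.0)] 40 [np.float64(185.0), np.float64(63.0)] 36 [np.float64(189.0), np.float64(57.0)] 32 [np.float64(193.0), np.float64(51.0)] 28 [np.float64(197.0), np.float64(44.0)] 24 [np.float64(200.0), np.float64(38.0)] 20 [np.float64(203.0), np.float64(31.0)] 16 [np.float64(205.0), np.float64(24.0)] 12 [np.float64(207.0), np.float64(17.0)]
```

```bash
python3 -m crank '[{"offset":[0,0.005,0],"spin":0},{"offset":[0.002,0.015,0],"spin":0},{"offset":[0.004,0.027,0],"spin":0},{"offset":[0.008,0.037,0],"spin":0},{"offset":[0.011,0.043,0],"spin":0},{"offset":[0.014,0.048,0],"spin":0},{"offset":[0.017,0.053,0],"spin":0},{"offset":[0.019,0.056,0],"spin":0}]'
python3 -m crank '[{"offset":[0.003,0.004,0],"spin":0},{"offset":[0.007,0.009,0],"spin":0},{"offset":[0.012,0.014,0],"spin":0},{"offset":[0.017,0.019,0],"spin":0},{"offset":[0.022,0.023,0],"spin":0},{"offset":[0.027,0.026,0],"spin":0},{"offset":[0.032,0.029,0],"spin":0},{"offset":[0.037,0.032,0],"spin":0}]'
```

```text
clock: 4.62
eef_pos: [471.9, 127.4, 39.6]
eef_rot: [-3.141, -0.001, 2.67]
wrist_force: [-1.1, -2.1, 0.5]
finger_gap: 0.3
clock: 5.28
eef_pos: [509.4, 159.6, 39.5]
eef_rot: [-3.141, -0.001, 2.67]
wrist_force: [-0.6, -1.6, 0.7]
finger_gap: 0.4
```

```bash
python3 -m crank '[{"offset":[0.008,0.004,0],"spin":0},{"offset":[0.015,0.006,0],"spin":0},{"offset":[0.022,0.008,0],"spin":0},{"offset":[0.029,0.010,0],"spin":0},{"offset":[0.036,0.011,0],"spin":0},{"offset":[0.044,0.011,0],"spin":0},{"offset":[0.051,0.011,0],"spin":0},{"offset":[0.058,0.011,0],"spin":0}]'
python3 -m crank '[{"offset":[0.008,-0.001,0],"spin":0},{"offset":[0.015,-0.003,0],"spin":0},{"offset":[0.022,-0.005,0],"spin":0},{"offset":[0.029,-0.007,0],"spin":0},{"offset":[0.035,-0.010,0],"spin":0},{"offset":[0.042,-0.014,0],"spin":0},{"offset":[0.048,-0.018,0],"spin":0},{"offset":[0.053,-0.021,0],"spin":0}]'
python3 - <<'E'
from h import *
hub=np.array([557,65.5])
for c in ['scene','side']:
    p=manip.camera(c);cv2.imwrite(f'pics/{c}1.png',p['pixels'][:,:,::-1]);hsv=cv2.cvtColor(p['pixels'],cv2.COLOR_RGB2HSV).astype(int);H,S,V=np.moveaxis(hsv,2,0)
    m=np.argwhere(((H<4)|(H>176))&(S>170)&(V>100))[:,::-1]; q=ray(p,m,48)-hub; n=np.linalg.norm(q,axis=1); k=(n<135)&(n>72); q=q[k]
    print(c,len(q),np.degrees(np.arctan2(q[:,1].mean(),q[:,0].mean())),n[k].min(),n[k].max())
E
```

```text
clock: 5.95
eef_pos: [568.1, 170.5, 39.5]
eef_rot: [-3.141, -0.001, 2.67]
wrist_force: [-1.2, -1.1, 1.1]
finger_gap: 0.5
clock: 6.62
eef_pos: [621.8, 149.0, 39.4]
eef_rot: [-3.141, -0.001, 2.67]
wrist_force: [-2.2, -0.5, -0.1]
finger_gap: 0.3
scene 159 41.77657857907735 72.04499151827747 128.85328244190464
side 102 39.88169580065273 82.10270300665411 126.38608165539203
```

```bash
python3 -m crank '[{"offset":[0.006,-0.005,0],"spin":0},{"offset":[0.011,-0.010,0],"spin":0},{"offset":[0.016,-0.015,0],"spin":0},{"offset":[0.020,-0.021,0],"spin":0},{"offset":[0.024,-0.027,0],"spin":0},{"offset":[0.027,-0.032,0],"spin":0},{"offset":[0.029,-0.035,0],"spin":0},{"offset":[0.030,-0.038,0],"spin":0}]'
cat > m.py <<'E'
from h import *
import sys
hub=np.array([557,65.5])
for c in ['scene','side']:
    p=manip.camera(c);cv2.imwrite(f'pics/{c}{sys.argv[1]}.png',p['pixels'][:,:,::-1]);hsv=cv2.cvtColor(p['pixels'],cv2.COLOR_RGB2HSV).astype(int);H,S,V=np.moveaxis(hsv,2,0)
    m=np.argwhere(((H<4)|(H>176))&(S>170)&(V>100))[:,::-1]; q=ray(p,m,48)-hub; n=np.linalg.norm(q,axis=1); k=(n<135)&(n>85); q=q[k]
    print(c,len(q),np.degrees(np.arctan2(q[:,1].mean(),q[:,0].mean())),n[k].min(),n[k].max())
E
python3 m.py 2
```

```text
clock: 7.38
eef_pos: [652.3, 110.4, 39.5]
eef_rot: [-3.141, -0.0, 2.669]
wrist_force: [-1.5, 1.0, 0.0]
finger_gap: 0.5
scene 101 13.933041789441676 86.4270619871156 128.18166464841067
side 114 12.491420501892073 85.3651201339943 125.28688434470959
```

```bash
python3 -m crank '[{"offset":[0.001,-0.002,0],"spin":0},{"offset":[0.0015,-0.004,0],"spin":0},{"offset":[0.002,-0.005,0],"spin":0},{"offset":[0.0025,-0.006,0],"spin":0},{"offset":[0.003,-0.007,0],"spin":0},{"offset":[0.003,-0.0075,0],"spin":0},{"offset":[0.003,-0.0075,0],"spin":0},{"offset":[0.003,-0.0075,0],"spin":0}]'
python3 m.py 3; python3 - <<'E'
from h import *
p=manip.camera('wrist');cv2.imwrite('pics/w3.png',p['pixels'][:,:,::-1]);print(p['fx'],p['cx'],p['cy'],np.round(p['hand_eye'],3).tolist())
a=cv2.imread('pics/scene3.png')[190:340,230:430];b=cv2.imread('pics/side3.png')[210:330,240:400]
o=np.zeros((600,800,3),np.uint8);o[:300,:400]=cv2.resize(a,(400,300),interpolation=2);o[:300,400:]=cv2.resize(b,(400,300),interpolation=2)
o[300:,200:600]=cv2.resize(cv2.imread('pics/w3.png'),(400,300));cv2.imwrite('pics/c3.png',o)
E
```

```text
clock: 8.15
eef_pos: [655.3, 102.9, 39.6]
eef_rot: [-3.141, 0.0, 2.669]
wrist_force: [-1.0, 0.5, -0.6]
finger_gap: 0.5
scene 90 9.299706803349556 85.52832447751965 127.74995493716214
side 114 8.362380893048833 85.38385040212681 125.4014011102117
371.64829954431775 320.0781821342689 236.3332525562588 [[-0.001, -0.961, -0.277, 80.567], [1.0, -0.001, 0.001, -0.689], [-0.001, -0.277, 0.961, -179.674], [0.0, 0.0, 0.0, 1.0]]
```

View pics/c3.png

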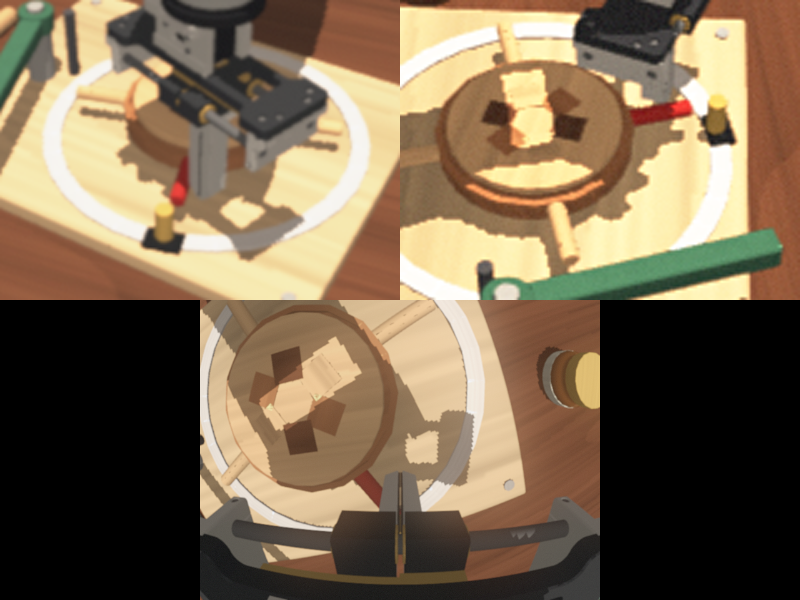

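The scene and side crops show the red arm about 1° to 2° short of the stud, with the finger on its +y side; the wrist view has the stud hidden by the gripper. I'll back off, rise and look from above with the wrist camera.

```bash
python3 -m crank '[{"offset":[-0.004,0.01,0],"spin":0},{"offset":[-0.008,0.02,0.01],"spin":0},{"offset":[-0.008,0.02,0.04],"spin":0},{"offset":[-0.008,0.02,0.075],"spin":0},{"offset":[0,0.02,0.11],"spin":0},{"offset":[0.02,0.01,0.14],"spin":0},{"offset":[0.04,0,0.15],"spin":0},{"offset":[0.05,-0.01,0.15],"spin":0}]'
python3 -m crank '[{"offset":[0.005,-0.005,0],"spin":0},{"offset":[0.005,-0.01,0],"spin":0},{"offset":[0.005,-0.01,0],"spin":0},{"offset":[0.005,-0.01,0],"spin":0},{"offset":[0.005,-0.01,0],"spin":0},{"offset":[0.005,-0.01,0],"spin":0},{"offset":[0.005,-0.01,0],"spin":0},{"offset":[0.005,-0.01,0],"spin":0}]'
python3 m.py 4; cat > w.py <<'E'
from h import *
from scipy.spatial.transform import Rotation as Ro
import sys
def wray(p,s,uv,z):
    uv=np.atleast_2d(uv).astype(float);a=(uv-[p['cx'],p['cy']])/p['fx'];t=np.linalg.norm(a,axis=1)+1e-9
    d=np.c_[a/t[:,None]*np.sin(t)[:,None],np.cos(t)]
    T=np.array(p['hand_eye']);R=Ro.from_euler('xyz',s['eef_rot']).as_matrix()
    c=R@T[:3,3]+s['eef_pos'];d=d@(R@T[:3,:3]).T
    return (c+d*((z-c[2])/d[:,2])[:,None])[:,:2]
def shot(tag):
    s=manip.read_state();p=manip.camera('wrist');cv2.imwrite(f'pics/w{tag}.png',p['pixels'][:,:,::-1]);return s,p
E
python3 - <<'E'
from w import *
s,p=shot(4);print(s['eef_pos'],s['eef_rot'])
hsv=cv2.cvtColor(p['pixels'],cv2.COLOR_RGB2HSV).astype(int);H,S,V=np.moveaxis(hsv,2,0)
m=np.argwhere(((H<4)|(H>176))&(S>150)&(V>80))[:,::-1]; print(len(m),m.mean(0) if len(m) else '',m.min(0),m.max(0))
E
```

```text
clock: 8.97
eef_pos: [707.2, 93.8, 194.8]
eef_rot: [3.138, 0.006, 2.67]
wrist_force: [-0.4, -0.7, -0.8]
finger_gap: 0.6
clock: 9.63
eef_pos: [712.1, 84.1, 194.8]
eef_rot: [3.138, 0.006, 2.67]
wrist_force: [0.2, -0.5, -0.7]
finger_gap: 0.5
scene 100 9.825661789838875 85.13907874008285 127.74995493716214
side 109 8.406646266445419 85.38385040212681 125.4014011102117
[712.12438246  83.98297335 194.74816846] [3.13821292 0.00598935 2.67012957]
1 [306. 186.] [306 186] [306 186]
```

View pics/w4.png

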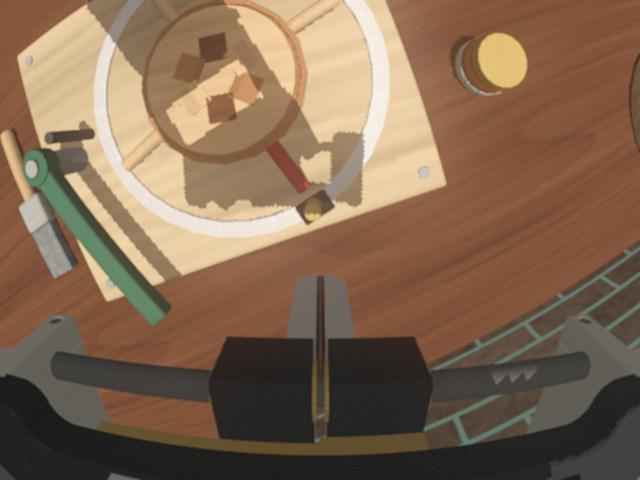

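The wrist view shows everything clear: red arm from (272,147) to (305,188), stud at (313,210), rest from (36,168) to (160,312), stop pin at about (70,136). I'll measure from this frame.

```bash
cat > wm.py <<'E'
from w import *
def measure(s,p,save=None):
    hsv=cv2.cvtColor(p['pixels'],cv2.COLOR_RGB2HSV).astype(int);H,S,V=np.moveaxis(hsv,2,0)
    w=np.argwhere((S<45)&(V>150))[:,::-1]; P=wray(p,s,w,20); P=P[np.linalg.norm(P-[557,65.5],axis=1)<175]
    for _ in range(8):
        c0,r=circ(P);e=abs(np.linalg.norm(P-c0,axis=1)-r);P=P[e<14]
    print('ring',c0.round(1),r.round(1),len(P))
    R,G,B=[p['pixels'][:,:,i].astype(int) for i in range(3)]
    yy,xx=np.mgrid[:480,:640]; q=wray(p,s,np.c_[xx.ravel(),yy.ravel()],48)-c0
    n=np.linalg.norm(q,axis=1).reshape(480,640);a=np.degrees(np.arctan2(q[:,1],q[:,0])).reshape(480,640)
    red=(R>2.2*G)&(R>60)&(n>82)&(n<130)&(abs(a-8)<25)
    m=np.argwhere(red)[:,::-1];q=wray(p,s,m,48);d=(q-c0)
    vx,vy,x0,y0=cv2.fitLine(q.astype(np.float32),cv2.DIST_L2,0,.01,.01).ravel()
    if vx<0: vx,vy=-vx,-vy
    cen=np.degrees(np.arctan2(d[:,1].mean(),d[:,0].mean()))
    print('red',len(m),m.mean(0),'angle by hub',cen.round(2),'by line',np.degrees(np.arctan2(vy,vx)).round(2),n[red].min(),n[red].max())
    n2=np.linalg.norm(wray(p,s,np.c_[xx.ravel(),yy.ravel()],55)-c0,axis=1).reshape(480,640)
    st=(H>13)&(H<28)&(S>95)&(V>75)&(n2>134)&(n2<154)&(abs(a-8)<9)
    m=np.argwhere(st)[:,::-1];q=wray(p,s,m,55);d=q.mean(0)-c0
    print('stud',len(m),m.mean(0),q.mean(0).round(1),'r',np.linalg.norm(d).round(1),'angle',np.degrees(np.arctan2(d[1],d[0])).round(2))
    if save:
        im=p['pixels'][:,:,::-1].copy();im[red]=(255,0,255);im[st]=(255,255,0)
        cv2.imwrite(save,np.hstack([cv2.resize(z[130:230,250:350],(400,400),interpolation=cv2.INTER_NEAREST) for z in (p['pixels'][:,:,::-1],im)]))
E
python3 - <<'E'
from wm import *
s,p=shot(4);measure(s,p,'pics/c4.png')
g=lambda uv,z:wray(p,s,uv,z)[0]
post,tip,pin=g((36,168),94),g((160,313),94),g((48,137),92);print('post',post,'tip',tip,'pin',pin,np.linalg.norm(tip-post),np.degrees(np.arctan2(*(tip-post)[::-1])))
E
```

```text
ring [557.5  64.9] 144.6 8387
red 9 [306.44444444 184.33333333] angle by hub 11.1 by line -10.7 119.9090263732773 123.25899332053113
stud 364 [313.33241758 209.35164835] [698.6  84.2] r 142.5 angle 7.76
post [ 533.11806239 -122.16035658] tip [711.3514338  -79.29211349] pin [517.08842078 -94.09945582] 183.31617754560943 13.523765143422349
```

View pics/c4.png

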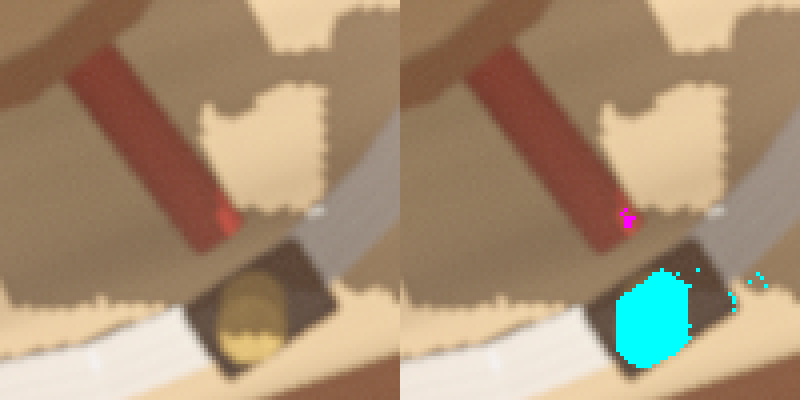

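```bash
sed -i 's/R>2.2\*G/R>1.85*G/; s/R>60/R>70/; s/n>82/n>84/; s/n<130/n<121/' wm.py; python3 - <<'E'
from wm import *
s,p=shot(4);measure(s,p,'pics/c4b.png')
for z,uv in [(55,(313.2,212.5)),(24,(314.5,207))]:
    q=wray(p,s,uv,z)[0]-[557.2,65.2];print(z,np.linalg.norm(q),np.degrees(np.arctan2(q[1],q[0])))
E
```

```text
ring [557.5  64.9] 144.6 8392
red 311 [287.30868167 164.86173633] angle by hub 9.71 by line 13.03 84.01972808041457 120.91874744560725
stud 359 [313.08077994 209.33426184] [698.6  83.9] r 142.3 angle 7.67
55 144.9847571660368 6.944553020568218
24 146.7718095040609 6.858354318671941
```

View pics/c4b.png

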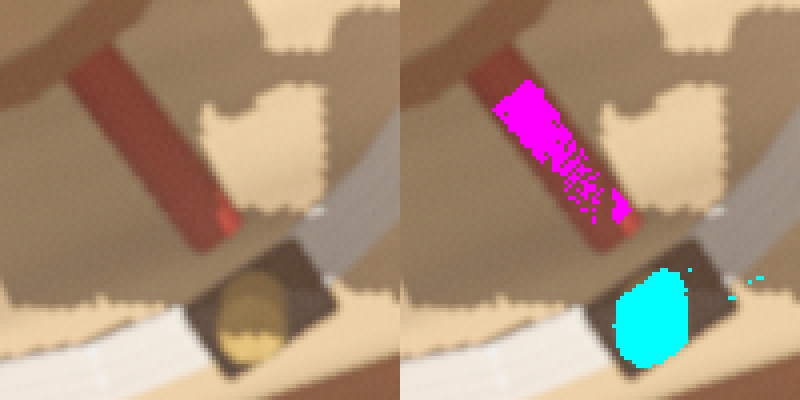

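```bash
sed -i 's/R>1.85\*G/R>1.65*G/; s/S>95/S>110/' wm.py; python3 - <<'E'
from wm import *
s,p=shot(4)
measure(s,p)
for z,uv in [(46,(272.75,145)),(46,(305.25,189.25)),(55,(313.2,212.5))]:
    q0=wray(p,s,uv,z)[0];q=q0-[557.2,65.2];print(z,q0,np.linalg.norm(q),np.degrees(np.arctan2(q[1],q[0])))
E
```

```text
ring [557.5  64.9] 144.6 8370
red 565 [290.01061947 169.07079646] angle by hub 9.49 by line 9.19 84.00608936880292 120.94235590466121
stud 313 [312.50479233 209.44728435] [698.4  83.4] r 142.1 angle 7.48
46 [632.28227894  78.04320086] 76.17280629574176 9.706785464514724
46 [680.70626412  85.13816231] 125.10526604931066 9.170393789243393
55 [701.11841014  82.72619119] 144.9816407537658 6.943215242151136
```

The arm outer end falls at radius 125.1 mm and the stud at 145 mm, so the scale is right. The red arm is about 2° short, so I go back down for a push of about 3.5 mm beyond the last contact.

```bash
python3 -m crank '[{"offset":[-0.012,0.008,0],"spin":0},{"offset":[-0.036,0.022,-0.01],"spin":0},{"offset":[-0.056,0.034,-0.03],"spin":0},{"offset":[-0.064,0.040,-0.06],"spin":0},{"offset":[-0.065,0.040,-0.095],"spin":0},{"offset":[-0.065,0.040,-0.13],"spin":0},{"offset":[-0.065,0.040,-0.15],"spin":0},{"offset":[-0.065,0.040,-0.155],"spin":0}]'
python3 -m crank '[{"offset":[0.003,-0.007,0],"spin":0},{"offset":[0.005,-0.013,0],"spin":0},{"offset":[0.007,-0.018,0],"spin":0},{"offset":[0.008,-0.0205,0],"spin":0},{"offset":[0.009,-0.0225,0],"spin":0},{"offset":[0.0095,-0.024,0],"spin":0},{"offset":[0.0095,-0.0245,0],"spin":0},{"offset":[0.0095,-0.0245,0],"spin":0}]'
```

```text
clock: 10.6
eef_pos: [645.2, 123.6, 35.6]
eef_rot: [3.142, 0.001, 2.67]
wrist_force: [-1.4, 0.3, -0.1]
finger_gap: 0.8
clock: 11.27
eef_pos: [655.0, 99.1, 36.0]
eef_rot: [3.141, 0.002, 2.67]
wrist_force: [0.1, 1.5, 1.1]
finger_gap: 0.5
```

Back off, go up and look again.

```bash
python3 -m crank '[{"offset":[-0.004,0.01,0],"spin":0},{"offset":[-0.008,0.02,0.01],"spin":0},{"offset":[-0.008,0.022,0.04],"spin":0},{"offset":[-0.008,0.022,0.075],"spin":0},{"offset":[0,0.022,0.11],"spin":0},{"offset":[0.02,0.012,0.14],"spin":0},{"offset":[0.04,0,0.158],"spin":0},{"offset":[0.054,-0.012,0.158],"spin":0}]'
python3 -m crank '[{"offset":[0.003,-0.003,0],"spin":0},{"offset":[0.003,-0.003,0],"spin":0},{"offset":[0.003,-0.003,0],"spin":0},{"offset":[0.003,-0.003,0],"spin":0},{"offset":[0.003,-0.003,0],"spin":0},{"offset":[0.003,-0.003,0],"spin":0},{"offset":[0.003,-0.003,0],"spin":0},{"offset":[0.003,-0.003,0],"spin":0}]'
python3 m.py 5;python3 - <<'E'
from wm import *
s,p=shot(5);measure(s,p,'pics/c5.png')
E
```

```text
clock: 11.93
eef_pos: [710.8, 88.3, 200.6]
eef_rot: [3.137, 0.009, 2.671]
wrist_force: [0.5, -0.4, 0.4]
finger_gap: 0.4
clock: 12.6
eef_pos: [713.6, 85.5, 200.5]
eef_rot: [3.137, 0.009, 2.672]
wrist_force: [-0.5, -0.6, -0.1]
finger_gap: 0.7
scene 97 7.200166253711842 85.13907874008285 128.1313743121133
side 107 5.692771046147694 85.38385040212681 125.19962083590688
ring [557.5  64.8] 144.6 8192
red 541 [283.94085028 170.19038817] angle by hub 6.95 by line 7.05 84.02833163614784 120.98963869139723
stud 301 [310.28903654 206.8372093 ] [698.5  83.6] r 142.2 angle 7.57
```

View pics/c5.png

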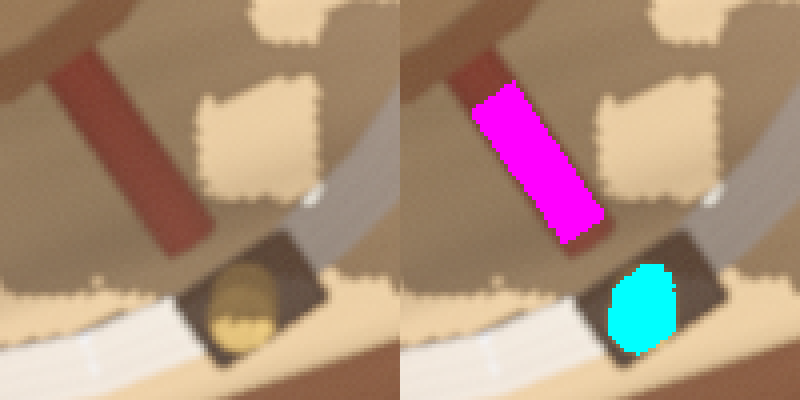

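```bash
cat > fit.py <<'E'
from wm import *
from scipy.optimize import minimize
def wproj(p,s,X):
    T=np.array(p['hand_eye']);R=Ro.from_euler('xyz',s['eef_rot']).as_matrix()
    Y=((X-s['eef_pos'])@R-T[:3,3])@T[:3,:3]
    rho=np.linalg.norm(Y[:,:2],axis=1);th=np.arctan2(rho,Y[:,2])
    return Y[:,:2]/rho[:,None]*(th*p['fx'])[:,None]+[p['cx'],p['cy']]
def sproj(p,s,X):
    E=np.array(p['extrinsics']);Y=X@E[:3,:3].T+E[:3,3];return Y[:,:2]/Y[:,2:]*[p['fx'],p['fy']]+[p['cx'],p['cy']]
t=np.linspace(0,2*np.pi,40)
def stud(c,f,z0=26):
    q=c+144*np.array([np.cos(f),np.sin(f)]);return np.vstack([np.c_[q[0]+8*np.cos(t),q[1]+8*np.sin(t),0*t+z] for z in(z0,55)])
def arm(c,f,r0=88,r1=125):
    u=np.array([np.cos(f),np.sin(f)]);v=np.array([-u[1],u[0]])
    return np.vstack([np.c_[(c+r*u)+np.outer(7*np.cos(t),v),46+7*np.sin(t)] for r in(r0,r1)])
def fitmask(proj,p,s,gen,c,m,f0):
    d=[]
    K=8;cr=np.argwhere(m);y0,x0=cr.min(0)-8;y1,x1=cr.max(0)+9
    M=cv2.resize(m[y0:y1,x0:x1].astype(np.uint8),None,fx=K,fy=K,interpolation=0)
    best=(-1,0)
    for a in np.arange(-5,5.01,.1):
        uv=(proj(p,s,gen(c,np.radians(f0+a)))-[x0,y0]+.5)*K
        h=cv2.convexHull(uv.astype(np.int32));A=np.zeros_like(M);cv2.fillConvexPoly(A,h,1)
        d.append(((A&M).sum()/(A|M).sum(),f0+a))
    return max(d)
E
python3 - <<'E'
from fit import *
c=np.array([557.3,65.2])
for cam in ['wrist','scene','side']:
    s=manip.read_state();p=manip.camera(cam);proj=wproj if cam=='wrist' else sproj
    hsv=cv2.cvtColor(p['pixels'],cv2.COLOR_RGB2HSV).astype(int);H,S,V=np.moveaxis(hsv,2,0);R,G,B=np.moveaxis(p['pixels'].astype(int),2,0)
    def near(X,g):
        uv=proj(p,s,X).astype(np.int32);A=np.zeros(H.shape,np.uint8);cv2.fillConvexPoly(A,cv2.convexHull(uv),1);return cv2.dilate(A,np.ones((g,g)))>0
    def big(m):
        n,l,st,_=cv2.connectedComponentsWithStats(m.astype(np.uint8));return l==1+st[1:,4].argmax()
    out=[]
    ms=big((H>13)&(H<28)&(S>110)&(V>75)&near(stud(c,np.radians(7.3)),7 if cam=='wrist' else 5))
    mr=big((R>1.65*G)&(R>1.65*B)&(S>(0 if cam=='wrist' else 170))&near(arm(c,np.radians(7)),13))
    for cc in (c,c+[0,1]): print(cam,ms.sum(),mr.sum(),'stud',np.round(fitmask(proj,p,s,stud,cc,ms,7.3),2),'red',np.round(fitmask(proj,p,s,arm,cc,mr,7),2))
E
```

```text
wrist 313 656 stud [0.9 6.8] red [0.67 6.5 ]
wrist 313 656 stud [0.9 6.4] red [0.67 6.  ]
scene 198 131 stud [0.89 7.2 ] red [0.5 8. ]
scene 198 131 stud [0.9 6.8] red [0.5 7.2]
side 152 142 stud [0.68 6.1 ] red [0.63 6.8 ]
side 152 142 stud [0.69 5.9 ] red [0.63 6.4 ]
```

The red arm and stud agree to about 0.5° in all three cameras, so the turntable is set. Next is the rest: the fingertip goes behind it at z ≈ 77 (above the plate at 62 and the stud at 55), 155 mm from the post.

```bash
python3 -m crank '[{"offset":[0,-0.015,0],"spin":0},{"offset":[-0.003,-0.045,0],"spin":0},{"offset":[-0.007,-0.078,0],"spin":0},{"offset":[-0.011,-0.112,0],"spin":0},{"offset":[-0.016,-0.146,0],"spin":0},{"offset":[-0.020,-0.178,0],"spin":0},{"offset":[-0.025,-0.203,0],"spin":0},{"offset":[-0.026,-0.212,0],"spin":0}]'
python3 -m crank '[{"offset":[0,0,-0.012],"spin":0},{"offset":[0,0,-0.035],"spin":0},{"offset":[0,0,-0.060],"spin":0},{"offset":[0,0,-0.085],"spin":0},{"offset":[0,0,-0.105],"spin":0},{"offset":[0,0,-0.117],"spin":0},{"offset":[0,0,-0.123],"spin":0},{"offset":[0,0,-0.123],"spin":0}]'
python3 - <<'E'
import numpy as np
from cell import manip
s=manip.read_state();p=s['eef_pos'];print(p)
for i in range(0,4):
  a0=[-1.3,15,38,62][i];P=np.array([533,-122.5]);f=lambda a:P+155*np.array([np.cos(np.radians(a)),np.sin(np.radians(a))])
  o=f(a0) if i else p[:2]
  for k in range(1,9): a=a0+k*[2.05,2.9,3,1.5][i];print(round(a,1),(f(a)-o).round(1).tolist(),end=' ')
  print()
E
```

```text
clock: 13.57
eef_pos: [686.7, -131.4, 200.6]
eef_rot: [3.138, 0.009, 2.668]
wrist_force: [0.7, 0.7, 0.3]
finger_gap: 0.1
clock: 14.23
eef_pos: [686.4, -130.7, 76.3]
eef_rot: [3.138, 0.007, 2.668]
wrist_force: [-0.6, -0.3, -0.3]
finger_gap: 0.6
[ 686.38018078 -130.7492941    76.26816928]
0.7 [1.6, 10.3] 2.8 [1.4, 15.8] 4.8 [1.1, 21.4] 6.9 [0.5, 26.9] 8.9 [-0.3, 32.4] 11.0 [-1.2, 37.8] 13.0 [-2.4, 43.2] 15.1 [-3.7, 48.6] 
17.9 [-2.2, 7.5] 20.8 [-4.8, 14.9] 23.7 [-7.8, 22.2] 26.6 [-11.1, 29.3] 29.5 [-14.8, 36.2] 32.4 [-18.8, 42.9] 35.3 [-23.2, 49.5] 38.2 [-27.9, 55.7] 
41 [-5.2, 6.3] 44 [-10.6, 12.2] 47 [-16.4, 17.9] 50 [-22.5, 23.3] 53 [-28.9, 28.4] 56 [-35.5, 33.1] 59 [-42.3, 37.4] 62 [-49.4, 41.4] 
63.5 [-3.6, 1.9] 65.0 [-7.3, 3.6] 66.5 [-11.0, 5.3] 68.0 [-14.7, 6.9] 69.5 [-18.5, 8.3] 71.0 [-22.3, 9.7] 72.5 [-26.2, 11.0] 74.0 [-30.0, 12.1]
```

```bash
python3 -m crank '[{"offset":[0.001,0.006,0.001],"spin":0},{"offset":[0.001,0.013,0.001],"spin":0},{"offset":[0.001,0.020,0.001],"spin":0},{"offset":[0.0005,0.027,0.001],"spin":0},{"offset":[0,0.033,0.001],"spin":0},{"offset":[-0.001,0.038,0.001],"spin":0},{"offset":[-0.0025,0.043,0.001],"spin":0},{"offset":[-0.004,0.048,0.001],"spin":0}]'
python3 -m crank '[{"offset":[-0.002,0.007,0],"spin":0},{"offset":[-0.005,0.015,0],"spin":0},{"offset":[-0.008,0.022,0],"spin":0},{"offset":[-0.011,0.029,0],"spin":0},{"offset":[-0.015,0.036,0],"spin":0},{"offset":[-0.019,0.043,0],"spin":0},{"offset":[-0.023,0.0495,0],"spin":0},{"offset":[-0.028,0.056,0],"spin":0}]'
python3 -m crank '[{"offset":[-0.005,0.006,0],"spin":0},{"offset":[-0.0105,0.012,0],"spin":0},{"offset":[-0.0165,0.018,0],"spin":0},{"offset":[-0.0225,0.0235,0],"spin":0},{"offset":[-0.029,0.0285,0],"spin":0},{"offset":[-0.035,0.033,0],"spin":0},{"offset":[-0.041,0.0365,0],"spin":0},{"offset":[-0.046,0.0395,0],"spin":0}]'
python3 m.py 6;python3 - <<'E'
from w import *
s,p=shot(6)
o=np.zeros((300,800,3),np.uint8);o[:,:400]=cv2.resize(cv2.imread('pics/scene6.png')[180:340,200:413],(400,300),interpolation=2);o[:,400:]=cv2.resize(cv2.imread('pics/side6.png')[205:349,208:400],(400,300),interpolation=2);cv2.imwrite('pics/c6.png',o)
E
```

```text
clock: 14.9
eef_pos: [682.3, -82.2, 77.4]
eef_rot: [3.138, 0.007, 2.668]
wrist_force: [0.5, -0.0, 0.9]
finger_gap: 0.5
clock: 15.57
eef_pos: [653.9, -25.5, 77.5]
eef_rot: [3.138, 0.008, 2.668]
wrist_force: [0.3, -1.1, 0.2]
finger_gap: 0.5
clock: 16.23
eef_pos: [607.3, 14.3, 77.5]
eef_rot: [3.138, 0.008, 2.669]
wrist_force: [0.5, -1.7, -0.7]
finger_gap: 0.5
scene 115 7.169888598029681 85.13907874008285 126.27518381189512
side 107 5.966019435113771 85.38385040212681 125.84123359152841
```

View pics/c6.png

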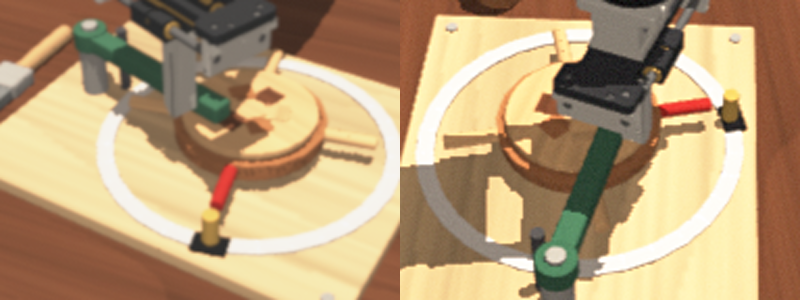

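The rest is swinging with the finger behind it, and the red arm is still at the stud. I continue slowly to the stop.

```bash
python3 -m crank '[{"offset":[-0.004,0.002,0],"spin":0},{"offset":[-0.008,0.004,0],"spin":0},{"offset":[-0.012,0.006,0],"spin":0},{"offset":[-0.016,0.0075,0],"spin":0},{"offset":[-0.020,0.009,0],"spin":0},{"offset":[-0.024,0.010,0],"spin":0},{"offset":[-0.027,0.011,0],"spin":0},{"offset":[-0.029,0.0115,0],"spin":0}]'
python3 -m crank '[{"offset":[-0.001,0,0],"spin":0},{"offset":[-0.002,0.0005,0],"spin":0},{"offset":[-0.003,0.001,0],"spin":0},{"offset":[-0.003,0.001,0],"spin":0},{"offset":[-0.003,0.001,0],"spin":0},{"offset":[-0.003,0.001,0],"spin":0},{"offset":[-0.003,0.001,0],"spin":0},{"offset":[-0.003,0.001,0],"spin":0}]'
```

```text
clock: 17.05
eef_pos: [578.4, 25.8, 77.7]
eef_rot: [3.138, 0.008, 2.669]
wrist_force: [0.7, -0.2, -0.4]
finger_gap: 0.4
clock: 17.72
eef_pos: [575.9, 26.5, 77.8]
eef_rot: [3.138, 0.009, 2.669]
wrist_force: [4.5, -2.5, -2.2]
finger_gap: 0.5
```

```bash
python3 -m crank '[{"offset":[-0.0005,0,0],"spin":0},{"offset":[-0.001,0,0],"spin":0},{"offset":[-0.001,0,0],"spin":0},{"offset":[-0.001,0,0],"spin":0},{"offset":[-0.001,0,0],"spin":0},{"offset":[-0.001,0,0],"spin":0},{"offset":[-0.001,0,0],"spin":0},{"offset":[-0.001,0,0],"spin":0}]'
```

```text
clock: 18.38
eef_pos: [575.7, 26.4, 77.9]
eef_rot: [3.137, 0.011, 2.669]
wrist_force: [7.0, -2.1, -3.4]
finger_gap: 0.2
```

Force rises with almost no travel, so the bar is against its pin. I back off straight, rise and check.

```bash
python3 -m crank '[{"offset":[0.005,0,0],"spin":0},{"offset":[0.015,-0.001,0],"spin":0},{"offset":[0.025,0,0],"spin":0},{"offset":[0.030,0,0.02],"spin":0},{"offset":[0.033,0,0.05],"spin":0},{"offset":[0.036,0,0.085],"spin":0},{"offset":[0.050,0.01,0.110],"spin":0},{"offset":[0.070,0.02,0.122],"spin":0}]'
python3 -m crank '[{"offset":[0.02,0.010,0],"spin":0},{"offset":[0.045,0.023,0],"spin":0},{"offset":[0.06,0.033,0],"spin":0},{"offset":[0.066,0.038,0],"spin":0},{"offset":[0.068,0.04,0],"spin":0},{"offset":[0.068,0.04,0],"spin":0},{"offset":[0.068,0.04,0],"spin":0},{"offset":[0.068,0.04,0],"spin":0}]'
python3 m.py 7;python3 - <<'E'
from wm import *
s,p=shot(7);measure(s,p,'pics/c7.png')
E
```

```text
clock: 19.05
eef_pos: [646.5, 46.5, 204.6]
eef_rot: [3.134, 0.015, 2.668]
wrist_force: [1.0, 0.2, -0.7]
finger_gap: 0.4
clock: 19.72
eef_pos: [714.1, 86.1, 204.9]
eef_rot: [3.134, 0.015, 2.668]
wrist_force: [-0.1, 0.9, -0.6]
finger_gap: 0.3
scene 96 7.184331341875228 85.13907874008285 126.70413859445743
side 107 5.767622892956082 85.38385040212681 125.84123359152841
ring [557.5  64.9] 144.7 7637
red 526 [282.69391635 168.72243346] angle by hub 6.88 by line 6.62 84.12534599901362 120.93572450603827
stud 293 [308.87713311 204.93856655] [698.6  83.5] r 142.3 angle 7.49
```

View pics/w7.png

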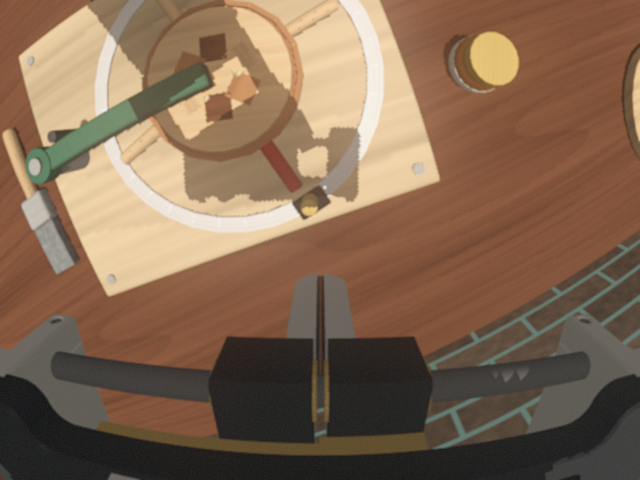

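The wrist view shows the rest from its post (37,165) lying against the pin (55,137) with its end over the plate's centre (208,76). The red arm is in line with the stud, and the plate, brush and jar are in place. A final angle check, then I hand in.

```bash
python3 - <<'E'
from w import *
s,p=shot(8);G=p['pixels'].astype(int)
g=(G[...,1]>G[...,0]+8)&(G[...,1]>G[...,2]+3);g[280:]=0;g[:,:55]=0;g[:,330:]=0
q=wray(p,s,np.argwhere(g)[:,::-1],92).astype(np.float32)
v=cv2.fitLine(q,cv2.DIST_HUBER,0,.01,.01).ravel();a=np.degrees(np.arctan2(v[1],v[0]))%180
b=wray(p,s,[(110,279),(418,169)],18);d=b[1]-b[0];P=wray(p,s,(37,165),94)[0]
print('bar',a,'base +y from screws',np.degrees(np.arctan2(d[1],d[0])),'post->hub',np.degrees(np.arctan2(*(np.array([557.3,65.2])-P)[::-1])))
E
```

```text
bar 79.62651 base +y from screws 82.21782896207995 post->hub 82.06183975144688
```

```bash
python3 - <<'E'
from fit import *
P=np.array([531.3,-123]);c=np.array([557.3,65.2]);P=c+190*np.array([np.cos(np.radians(-97.8)),np.sin(np.radians(-97.8))])
def bar(_,f):
    u=np.array([np.cos(f),np.sin(f)]);v=np.array([-u[1],u[0]])
    return np.array([[*(P+r*u+w*v),z] for r in(25,190) for w in(-11,11) for z in(74,94)])
for cam in ['wrist','scene','side']:
    s=manip.read_state();p=manip.camera(cam);proj=wproj if cam=='wrist' else sproj
    R,G,B=np.moveaxis(p['pixels'].astype(int),2,0)
    A=np.zeros(R.shape,np.uint8);cv2.fillConvexPoly(A,cv2.convexHull(proj(p,s,bar(0,np.radians(82))).astype(np.int32)),1);A=cv2.dilate(A,np.ones((15,15)))>0
    m=(G>R+6)&(G>B+2)&A
    u=proj(p,s,np.array([[*P,94.]]))[0]
    print(cam,m.sum(),'post px',u.round(),np.round(fitmask(proj,p,s,bar,c,m,81),2))
E
```

```text
wrist 2548 post px [ 38. 165.] [ 0.46 83.9 ]
scene 986 post px [247. 195.] [ 0.58 81.5 ]
side 1031 post px [281. 329.] [ 0.8 81.8]
```

```bash
python3 -c "
from cell import manip
print(manip.sign_off())"
```

```text
the job is handed in; nothing more can be done
None
```

The job is handed in. The red arm points at the stud, the green hand rest is pushed against its stop pin, and the gripper finished clear of everything about 205 mm above the table.

- **Turntable:** With the closed fingertip I pushed the red arm about 126° clockwise. Force readings at the end of each move were under 3 N. The overhead wrist camera put it at 6.6–7.0°, with the stud at 6.8–7.5°. In separate fits of arm and stud, the wrist, scene and side cameras agreed to 0.3–0.8°. It did not shift while I moved the rest.
- **Hand rest:** I pushed it until the force rose to about 8 N with almost no further travel, then backed straight off. The last wrist picture shows the bar against its pin with its end over the plate's centre.
- **Disagreeing check:** A rough line fit put the bar at 79.6°, against about 82.1° for the stop direction. The outline fits gave 81.5°, 81.8° and 83.9°, but the wrist one (83.9°) matched its outline poorly. I trusted the force and the fingertip position, which only fit a bar at about 82° or more.
- **Other things:** The plate, jar and brush were in place in the last wrist view. The cup was outside that view and was not checked separately at the end.

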